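Rake dropped beads out from between the cabinets and lock them in the box

ROBOT

A 6-joint arm with a two-finger parallel gripper is mounted at the origin on the work surface. World frame = base frame: x ahead of the robot, y to its left, z up, the work surface at z = 0. Lengths are in m, angles in degrees, forces in N, time in s.
With the tool pointing down it reaches from about 0.3 to 0.85 m from the base axis. Payload 4.2 kg.
Tool frame: the origin (TCP) lies on the centre line of the jaws, within the pads' length; the fingertips stand 17 mm ahead of it and the grasp point (between the pads) lies 2 mm behind it; z points along the fingers, y is the line along which they close (so a half turn about z gives the same grasp; the last joint's range is limited). The gripper opens to 91 mm and grips with 3 to 60 N. Pads are 32 mm wide; open, the fingers measure 118 mm over their backs; the gripper's body (76 mm by 178 mm) begins 60 mm behind the grasp point.
Start: joints at [72.365, 18.312, 89.639, -0, 72.044, -1.146], TCP at [0.163, 0.551, 0.231] pointing down, gripper open.
Joint ranges: [-177.97, 177.97], [-48.28, 115.42], [12.27, 149.76], [-77.06, 257.06], [2.81, 150.46], [-146.56, 146.56]. Speed limits (degrees/s): [147.25, 147.25, 180, 180, 180, 180].

INTERFACE

Orientations are given as a 3x3 rotation matrix whose columns are the frame's x, y, z axes.
In Python, from bench import robot, eyes gives the robot as it stands.
- The arm moves only by the shell command python3 -m creep 'ROWS' [FORCE]. ROWS is JSON, a list that holds one entry, the list of rows, each a list of 5 numbers: the opening, from -1 (shut) to 1 (fully open), so that 0 is half open, then the shift along the tool's x, y, z in mm, then the turn about the tool's z in rad. In form: [[[fingers, dx, dy, dz, spin], ...]]. A call has exactly 5 rows; each row shifts and turns the commanded pose from where the row before left it, along the tool's axes as they then stand; what a row does not reach is not made up. A row lasts 1/10 s, in which the tool goes at most 50 mm and 8.59 degrees, less where a joint would pass 70% of its speed; a pose out of reach is approached as far as the arm can. A call is refused whole if a number of a shift passes 50 or a number of a turn 0.15, either way. A call with a gripper value outside its range is refused whole. The fingers move at their own pace and stop on an object; FORCE is the grip in N (left out, the last holds). Time passes only in rows, so rows that do not move let the fingers close, or fill a call up. It gives the time, the measured TCP pose, the force, the opening and the grip force at its end, in the units of the state.
- robot.observe(): the state, without advancing time (a new reading comes with each control period).
- eyes.get_image(name): name is "scene" or "side" or "wrist"; returns a dict with "img" (420x560x3 uint8, blue, green, red), "z_map" (420x560 float32, m along the optical axis (not along the pixel's ray), 0 where there is no reading), "fovy" (degrees; the focal length in pixels is half the picture's height over the tangent of half this angle, whatever the lens; pixels are square), "cx", "cy" (the principal point, pixels), "k1" (the pictures are not rectified: a ray, as slopes to the right and down, at radius r is drawn at 1 + k1 r^2 times it, then the intrinsics apply), "extrinsics" (4x4, takes a point from camera to world coordinates). Camera axes: x right, y down, z forward; pixel columns grow to the right and rows downward; lengths in m; the calibration is good to about 2 mm. A picture is of the moment at which its call begins.
- robot.finish_job(): hands the job in; it is judged then, once.
The state is a dict: "t": time; "joint_pos": joint angles; "qvel": joint speeds; "joint_efforts": joint torques, N m; "ee_pos": TCP position; "orientation": TCP orientation; "ft_force": force on the tool from outside, world axes, zero at the start; "moment": the same for the moment, N m; "opening": finger opening in m; "finger_force": force on a finger pad.
Only numpy, scipy, OpenCV 4.12 (cv2) and the standard library are available. Lean on these libraries where they do the work, as an engineer would, in place of code of your own. Each camera call takes 0.05 s, during which the arm holds its last target. There are 200 camera calls.

TASK

Wooden beads have dropped into the narrow gap between the two little drawer cabinets: unlock the bead box (slide the keeper aside, then draw back the bolt it blocks, then slide the lid open), rake every bead out of the gap with the bent hook (never pick or push them with the fingers while they are in the gap) and put them all in the box. Finish with the box shut and locked again as it was (lid, then bolt, then keeper, each fully home) and the whole hook lying on its cork mat. Do not disturb the jar, the spool and the mug.

Things in the scene. Friction and masses are not known exactly. Their poses are not given: they have to be found in the camera images.
- cabinets: two grey drawer cabinets, fixed, each 150 (x) x 120 (y) x 75 mm tall, with a straight gap 32 mm wide between them, open above and at both ends, the table its floor. Origin: on the table, middle of the gap; +x runs along the gap away from the robot (front at x = -75 mm, back at 75 mm), walls at y = -16 and 16 mm. Drawer grips stand out 8 mm in front
- bead_crown: plain pale wooden crown-shaped bead: a 20 x 10 mm bar with three points on one long side, 20 x 16 mm in plan, 14 mm thick, lying flat with its thickness upright; x is along the bar, the points face +y. Origin: centre of its underside. 15 g. Starts in the gap; may be absent
- bead_hex: plain pale wooden hexagonal bead, 20 mm across flats, 23 mm across corners, 16 mm tall, hole axis upright; flats face +y and -y and every 60 degrees. Origin: centre of its underside. 15 g. Starts in the gap; may be absent
- bead_disc: plain pale wooden round disc bead, 20 mm in diameter, 14 mm tall, lying flat, hole axis upright. Origin: centre of its underside. 15 g. Starts in the gap; may be absent
- bead_square: plain pale wooden square bead, 17 x 17 mm in plan, 16 mm tall, hole axis upright; faces along x and y. Origin: centre of its underside. 15 g. Starts in the gap; may be absent
- hook: bent hook: flat wooden handle 100 (x) x 22 x 16 mm tall; from its front end an 8 mm steel rod rises to 30 mm (axis height), runs on along +x to x = 200 mm and bends straight down, its end level with the handle's underside. Origin: under the middle of the handle. About 130 g, centre of mass 20 to 60 mm ahead of it. Starts standing so on the mat
- hook_tip (a point): the lower end of the down-bent part of the hook (200, 0, 0.5 mm in the hook's frame)
- mat: cork mat fixed on the table, 300 (x) x 90 (y) x 3 mm, origin under its centre (the underside, at table height)
- case: wooden bead box, fixed, 240 (x) x 200 (y) mm, 50 mm high, origin on the table. Solid deck with latches from x = -130 to -30 mm (top at 50 mm); behind it the compartment, inside x = -30 to 100, y = -90 to 90 mm, floor at 6 mm. The lid covers the compartment (lid top 58 mm) and slides to the box's +y
- keeper (a joint): keeper slide on the deck: m moved towards the box's +y, 0 (blocks the bolt) to 0.030 (clear; the bolt is free from about 0.018; it goes home only with the bolt home). Friction 1.5 N, stays where left
- keeper_knob (a point): centre of the top of the keeper's upright steel knob, 14 mm in diameter, 34 mm tall; its top is 98 mm above the table, the bar under it reaches up to 64 mm
- bolt (a joint): bolt: m drawn back towards the box's -x (towards the robot), 0 (lid locked) to 0.030 (drawn; the lid is free from about 0.016; it goes home only with the lid shut). Friction 1.5 N, stays where left
- bolt_knob (a point): centre of the top of the bolt's upright steel knob, 14 mm in diameter, 34 mm tall, top 98 mm above the table, bar under it up to 64 mm. When locked it stands at x = -60, y = 10 mm of the box, the keeper's knob at x = -90, y = 60 mm
- lid (a joint): sliding lid: m moved towards the box's +y, 0 (shut) to 0.120 (open from y = -90 to about 20 mm of the box). Friction 1.5 N, stays where left
- lid_knob (a point): centre of the top of the lid's upright wooden knob, 16 mm in diameter, 34 mm tall, top 92 mm above the table; shut, it stands at x = 40, y = -40 mm of the box
- jar: clear jar with a metal cap, 60 mm in diameter, 85 mm tall, a bystander; origin under its centre
- spool: wooden spool, 44 mm in diameter, 55 mm tall, a bystander; origin under its centre
- mug: white mug, 80 mm in diameter, 90 mm tall, a bystander; origin under its centre

How it is judged:
By the outcome, as a careful person would: the job done as asked, in the order asked, and still so for the second after the job is handed in, with the robot touching nothing.
Of bead_crown, bead_hex, bead_disc, bead_square only 2 to 4 are there at a start; the rules pass over those that are not, and their reading is None.
At some moment in a run one of bead_crown, bead_hex, bead_disc, bead_square may be knocked a few centimetres aside while the robot is not near it.
Once in a run the grip may slacken for a moment while it holds something.
It also fails if it takes over 210 s, if anything falls off the work surface, if the arm or the gripper's body presses on something with over 40 N, if the wrist force passes 120 N, or if a joint passes its speed limit or range.

## Working session

There is one attempt and no reset: what is moved stays moved. The work goes in short steps, Python scripts to look and compute and a shell command to move; the robot and the scene stay as the last step left them, time stands still between calls to the robot, and variables do not carry over. Pictures are saved under pics/ and viewed, at most 14 in all, crops included, and the job is handed in when it is done.

```bash
ls; mkdir -p pics; cat > h.py <<'E'
import numpy as np, cv2
from bench import robot, eyes
def shot(n,fn=None):
    d=eyes.get_image(n)
    if fn: cv2.imwrite('pics/'+fn,d['img'])
    np.save('/tmp/%s.npy'%n,d,allow_pickle=True); return d
def load(n): return np.load('/tmp/%s.npy'%n,allow_pickle=True).item()
def rays(d,uv):
    f=210/np.tan(np.radians(d['fovy'])/2)
    K=np.array([[f,0,d['cx']],[0,f,d['cy']],[0,0,1]])
    return cv2.undistortPoints(np.array(uv,float).reshape(-1,1,2),K,np.array([d['k1'],0,0,0,0.])).reshape(-1,2)
def at_z(d,uv,z):
    s=rays(d,uv); E=np.array(d['extrinsics']); z=np.broadcast_to(z,len(s))
    r=np.c_[s,np.ones(len(s))]@E[:3,:3].T; o=E[:3,3]
    return o+r*((z-o[2])/r[:,2])[:,None]
def depth(d,uv):
    s=rays(d,uv); E=np.array(d['extrinsics'])
    z=np.array([d['z_map'][int(round(v)),int(round(u))] for u,v in uv])
    return (np.c_[s,np.ones(len(s))]*z[:,None])@E[:3,:3].T+E[:3,3]
def cloud(d):
    v,u=np.mgrid[:420,:560]; return depth(d,np.c_[u.ravel(),v.ravel()]).reshape(420,560,3)
E
python3 - <<'E'
from h import *
for n in ['scene','side','wrist']:
    d=shot(n,n+'0.png'); print(n,d['fovy'],d['cx'],d['cy'],d['k1'],np.round(d['extrinsics'],3).tolist())
a=[load(n)['img'] for n in ['scene','side']]
s=robot.observe(); print(s)
E
```

```text
pics
scene 48.50353724095568 269.3200493260391 205.41752798321642 -0.11081282710853332 [[-0.453, 0.731, -0.511, 1.234], [0.892, 0.372, -0.258, 0.262], [0.002, -0.573, -0.82, 1.106], [0.0, 0.0, 0.0, 1.0]]
side 56.517390641488554 278.36647527430284 209.31438388648658 -0.07350780784540834 [[0.716, -0.448, 0.535, 0.087], [-0.698, -0.46, 0.548, -0.569], [0.001, -0.766, -0.643, 0.693], [0.0, 0.0, 0.0, 1.0]]
wrist 61.628462984344154 279.07589375774785 212.40855227634162 -0.06397494951653707 [[0.283, 0.923, 0.262, 0.089], [0.959, -0.272, -0.08, 0.573], [-0.002, 0.274, -0.962, 0.384], [0.0, 0.0, 0.0, 1.0]]
{'t': 0.15, 'joint_pos': array([ 7.23658140e+01,  1.83437521e+01,  8.96874625e+01,  1.00527298e-03,
        7.20443908e+01, -1.14526300e+00]), 'qvel': array([ 0.0097499 , -0.16062838, -0.24311506, -0.03975421,  0.10000373,
       -0.08631262]), 'joint_efforts': array([ 3.55836046e-04, -4.12779844e+01, -2.32153147e+01,  7.29236752e-02,
        4.32925753e-02, -9.08352126e-05]), 'ee_pos': array([0.16308844, 0.55103665, 0.23032771]), 'orientation': array([[-9.58873079e-01,  2.83834893e-01, -4.15653207e-04],
       [ 2.83835194e-01,  9.58872262e-01, -1.25250118e-03],
       [ 4.30547935e-05, -1.31896667e-03, -9.99999129e-01]]), 'ft_force': array([ 1.06952659, -0.50465592,  0.31080751]), 'moment': array([ 0.01738049, -0.05354397,  0.02950678]), 'finger_force': 0.0, 'opening': 0.09138557606043782}
```

View pics/scene0.png

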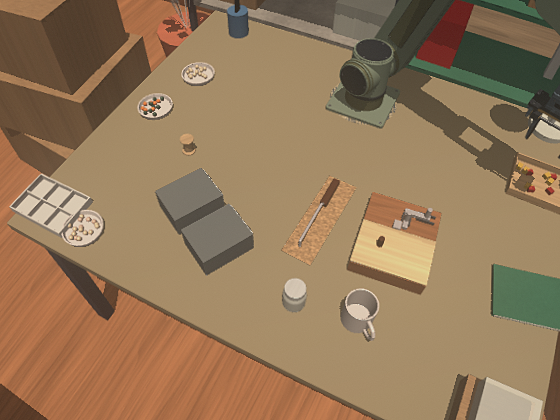

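View pics/side0.png

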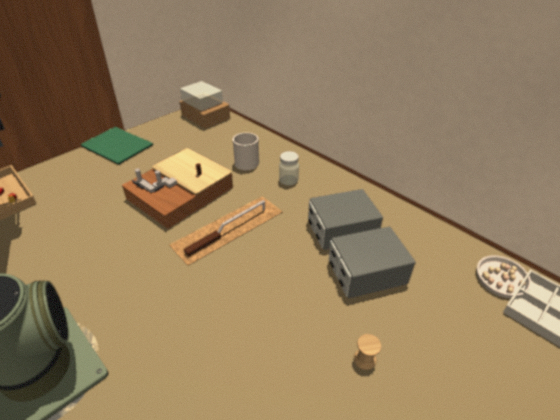

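The scene view shows the cabinets (205,220), the hook on its mat (320,220), the box (395,240) with knobs near (408,215), jar (294,293), mug (358,312), and spool (187,145). I'll measure from the depth maps.

```bash
python3 - <<'E'
from h import *
P=[]
for n in ['scene','side']:
    d=load(n); c=cloud(d).reshape(-1,3); ok=(d['z_map'].ravel()>0); P.append(c[ok])
S,T=P
def rect(p,name):
    (c,wh,a)=cv2.minAreaRect((p[:,:2]*1000).astype(np.float32)); print(name,len(p),np.round(c,1),np.round(wh,1),round(a,1))
d=load('scene')
print('table z',np.round(depth(d,[(250,150),(120,250),(330,130),(300,380)])[:,2],4))
print('handpicked scene', np.round(depth(d,[(205,195),(218,235),(330,190),(300,240),(395,240),(380,241),(294,285),(187,138),(358,295)]),3).tolist())
c=cloud(d); u0=np.zeros((420,560),bool)
def roi(u1,u2,v1,v2,z1,z2):
    m=u0.copy(); m[v1:v2,u1:u2]=1
    return c[m&(d['z_map']>0)&(c[...,2]>z1)&(c[...,2]<z2)]
cab=roi(150,260,160,275,.070,.080); rect(cab,'cab')
case=roi(340,450,185,295,.045,.063); rect(case,'case')
lid=roi(340,450,185,295,.0555,.061); rect(lid,'lid')
jar=roi(275,315,270,315,.078,.095); rect(jar,'jar')
sp=roi(175,200,130,158,.05,.06); rect(sp,'spool')
mug=roi(335,385,280,345,.083,.096); rect(mug,'mug')
# mat by colour
hsv=cv2.cvtColor(d['img'],cv2.COLOR_BGR2HSV)
m=u0.copy(); m[170:270,275:360]=1
mm=m&(abs(c[...,2]-.003)<.008)&(d['img'][...,2].astype(int)-d['img'][...,0]>75)
print(hsv[180,345],hsv[255,300],hsv[230,270], mm.sum())
for w in (60,75,90):
    q=m&(abs(c[...,2]-.003)<.008)&(d['img'][...,2].astype(int)-d['img'][...,0]>w); rect(c[q],'mat%d'%w)
a=cv2.resize(d['img'][170:270,270:370],None,fx=5,fy=5,interpolation=cv2.INTER_CUBIC)
b=cv2.resize(d['img'][185:285,345:445],None,fx=5,fy=5,interpolation=cv2.INTER_CUBIC)
cv2.imwrite('pics/crop1.png',cv2.resize(np.hstack([a,b]),(800,400)))
E
```

```text
table z [ 0.0019  0.0021 -0.0019 -0.015 ]
handpicked scene [[0.642, -0.233, 0.079], [0.733, -0.139, 0.072], [0.427, 0.053, 0.02], [0.63, 0.049, 0.037], [0.529, 0.277, 0.058], [0.57, 0.243, 0.088], [0.777, 0.099, 0.084], [0.469, -0.408, 0.056], [0.72, 0.245, 0.058]]
cab 4194 [ 689.8 -214.5] [276.9 153.7] 61.5
case 5440 [551.5 282.4] [328.9 200.9] 5.5
lid 2875 [522.3 278.9] [217.6 200. ] 5.9
jar 356 [782.7 104.4] [51.2 51.7] 15.8
spool 125 [ 469.3 -410.7] [43.6 43. ] 20.1
mug 230 [751.7 261.9] [80.  80.6] 5.1
[ 18  93 167] [ 14 121 188] [ 18  93 165] 2290
mat60 7400 [510.5  60.4] [344.2 258.9] 26.5
mat75 2290 [514.6  62.3] [ 92.  305.2] 86.9
mat90 1175 [517.4  62. ] [ 87.4 299.6] 86.8
```

View pics/crop1.png

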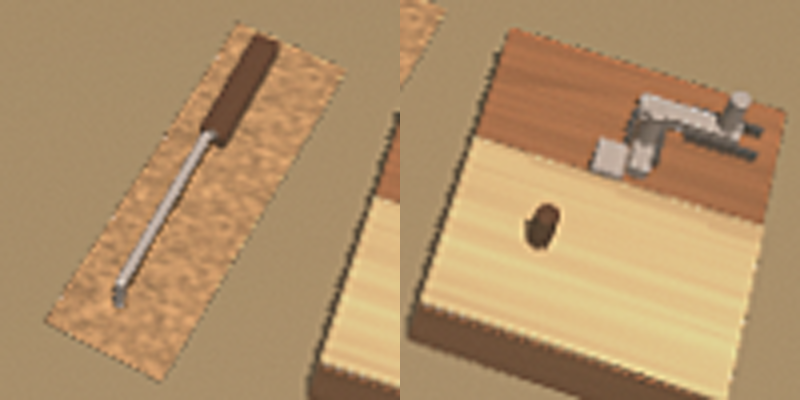

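Crop: handle corners rear (260,36),(279,42), front (202,130),(221,145); rod bend at (120,290); deck corners (510,30),(787,112); lid knob top (548,210), bolt knob top (640,155 lower end?), keeper knob top (739,98).

```bash
python3 - <<'E'
from h import *
d=load('scene')
L=lambda x,y:(270+x/4-.375,170+y/4-.375); R=lambda x,y:(345+(x-400)/4-.375,185+y/4-.375)
def pr(n,uv,z): print(n,np.round(at_z(d,uv,z)*1000,1)[:,:2].tolist())
pr('handle rear/front corners',[L(260,36),L(279,42),L(202,130),L(221,145)],.019)
pr('rod start, bend top',[L(210,135),L(120,288)],.037)
pr('rod tip',[L(119,305)],.003)
pr('mat corners',[L(238,22),L(346,72),L(162,380),L(45,320)],.003)
pr('deck corners',[R(510,30),R(787,112),R(764,222),R(474,138)],.05)
pr('lid corners',[R(474,136),R(764,222),R(420,303),R(726,398)],.058)
pr('lid knob',[R(548,209)],.092)
pr('keeper knob, bolt?',[R(741,97)],.098)
pr('second knob candidates',[R(650,103),R(643,125),R(640,165)],.098)
E
```

```text
handle rear/front corners [[381.4, 49.2], [380.2, 63.9], [479.8, 44.6], [485.6, 61.9]]
rod start, bend top [[493.6, 54.9], [635.3, 50.7]]
rod tip [[628.7, 49.0]]
mat corners [[363.9, 26.0], [371.1, 116.3], [667.9, 98.7], [662.1, 9.2]]
deck corners [[402.0, 168.9], [380.2, 366.9], [474.8, 376.2], [500.1, 177.9]]
lid corners [[504.1, 178.0], [480.5, 375.3], [639.7, 191.8], [616.3, 388.6]]
lid knob [[558.8, 242.8]]
keeper knob, bolt? [[421.4, 330.8]]
second knob candidates [[454.1, 277.1], [473.2, 278.2], [504.1, 285.8]]
```

```bash

python3 -m creep '[[[-0.2,0,0,0,-0.133],[-0.2,0,0,0,-0.133],[-0.2,0,0,0,-0.132],[-0.2,-35,-46,0,0],[-0.2,-35,-46,0,0]]]' 20
python3 -m creep '[[[-0.2,-35,-46,0,0],[-0.2,-35,-46,0,0],[-0.2,-35,-46,0,0],[-0.2,-35,-46,0,0],[-0.2,0,0,0,0]]]'
python3 -c "
from h import *
shot('wrist','w1.png')"
```

```text
t: 0.65
ee_pos: [0.2322, 0.4785, 0.2303]
orientation: [[-0.994, -0.113, -0.0], [-0.113, 0.994, -0.001], [0.0, -0.001, -1.0]]
ft_force: [1.8, 0.6, 0.2]
opening: 0.0537
finger_force: 0.0
t: 1.15
ee_pos: [0.3733, 0.33, 0.2308]
orientation: [[-0.995, -0.103, 0.001], [-0.103, 0.995, -0.002], [-0.001, -0.002, -1.0]]
ft_force: [-0.0, 0.2, 0.5]
opening: 0.0363
finger_force: 0.0
```

View pics/w1.png

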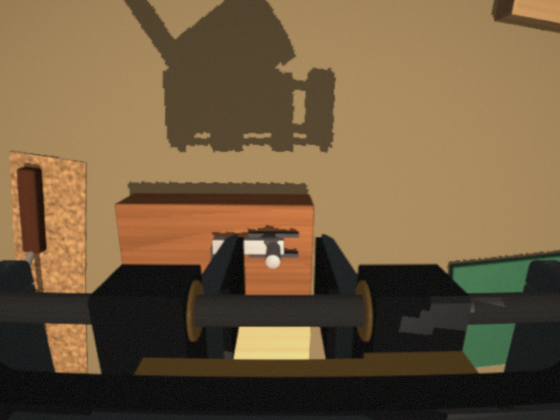

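```bash
python3 - <<'E'
from h import *
d=load('wrist')
print(at_z(d,[(273,261)],.098), at_z(d,[(118,203),(312,204)],.05))
E
```

```text
[[0.42255842 0.32876552 0.098     ]] [[0.39837774 0.17041346 0.05      ]
 [0.37941783 0.3620249  0.05      ]]
```

```bash

python3 -m creep '[[[-0.2,-24,-2.5,0,0],[-0.2,-24,-2.5,0,0],[-0.2,0,0,30,0],[-0.2,0,0,30,0],[-0.2,0,0,0,0]]]' 20
python3 -c "
from h import *
shot('wrist','w2.png')"
```

```text
t: 1.7
ee_pos: [0.4152, 0.3337, 0.1671]
orientation: [[-0.994, -0.111, -0.008], [-0.111, 0.994, -0.005], [0.008, -0.004, -1.0]]
ft_force: [-0.5, -0.6, 0.8]
opening: 0.0368
finger_force: 0.0
```

View pics/w2.png

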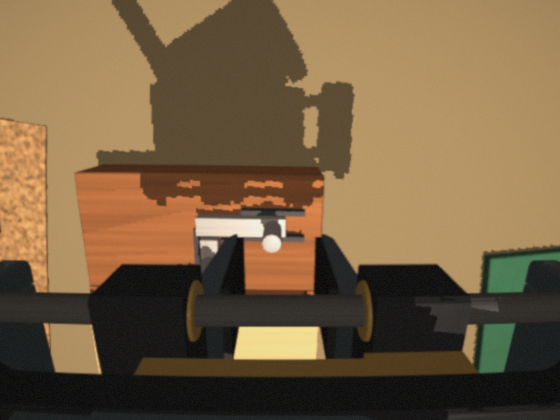

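The keeper knob top shows at (271,243), just left of the jaw centre.

```bash
python3 - <<'E'
from h import *
d=load('wrist')
print(at_z(d,[(271,242)],.098), at_z(d,[(78,172),(323,172)],.05))
s=robot.observe();print(s['ee_pos'],s['qvel'])
E
```

```text
[[0.42208004 0.32801838 0.098     ]] [[0.39906457 0.16991605 0.05      ]
 [0.37788985 0.36259623 0.05      ]]
[0.41651041 0.33460542 0.16944941] [-0.22084325 -1.88626935 -3.54479943 -0.11279853  0.26287045 -0.2114967 ]
```

```bash

python3 -m creep '[[[-0.2,-5,-6,0,0],[-0.2,0,0,30,0],[-0.2,0,0,30,0],[-0.2,0,0,22,0],[-0.2,0,0,0,0]]]' 20
python3 -m creep '[[[-1,0,0,0,0],[-1,0,0,0,0],[-1,0,0,0,0],[-1,0,0,0,0],[-1,0,0,0,0]]]' 20
```

```text
t: 2.25
ee_pos: [0.4233, 0.3284, 0.088]
orientation: [[-0.994, -0.11, -0.002], [-0.11, 0.994, -0.002], [0.003, -0.001, -1.0]]
ft_force: [-0.0, -0.7, 0.6]
opening: 0.0365
finger_force: 0.0
t: 2.75
ee_pos: [0.4248, 0.3295, 0.0905]
orientation: [[-0.994, -0.11, 0.003], [-0.11, 0.994, 0.002], [-0.003, 0.002, -1.0]]
ft_force: [-0.4, -1.0, 7.5]
opening: 0.0135
finger_force: 20.0
```

```bash

python3 -m creep '[[[-1,0,8,0,0],[-1,0,8,0,0],[-1,0,8,0,0],[-1,0,7,0,0],[-1,0,0,0,0]]]' 20
python3 -m creep '[[[-1,0,0,0,0],[-0.2,0,0,0,0],[-0.2,0,0,0,0],[-0.2,0,0,0,0],[-0.2,0,0,0,0]]]' 20
```

```text
t: 3.25
ee_pos: [0.4219, 0.3592, 0.0905]
orientation: [[-0.994, -0.112, 0.004], [-0.112, 0.994, -0.002], [-0.003, -0.002, -1.0]]
ft_force: [2.1, -5.7, 8.3]
opening: 0.0132
finger_force: 20.0
t: 3.75
ee_pos: [0.4203, 0.3598, 0.0888]
orientation: [[-0.994, -0.11, -0.0], [-0.11, 0.994, -0.0], [0.0, 0.0, -1.0]]
ft_force: [0.4, 0.1, -1.0]
opening: 0.0363
finger_force: 0.0
```

```bash

python3 -m creep '[[[-0.2,0,0,-30,0],[-0.2,0,0,-20,0],[-0.2,-10,-27,0,0],[-0.2,-10,-27,0,0],[-0.2,-10,-26,0,0]]]' 20
python3 -m creep '[[[-0.2,0,0,0,0],[-0.2,0,0,0,0],[-0.2,0,0,0,0],[-0.2,0,0,0,0],[-0.2,0,0,0,0]]]' 20
python3 -c "
from h import *
shot('scene','s3.png'); d=shot('wrist'); cv2.imwrite('pics/c3.png',np.hstack([cv2.resize(d['img'],(400,300)), cv2.resize(load('scene')['img'][180:300,340:460],(400,400))[:300]]))"
```

```text
t: 4.25
ee_pos: [0.4593, 0.2829, 0.139]
orientation: [[-0.994, -0.111, 0.0], [-0.111, 0.994, 0.0], [-0.0, 0.0, -1.0]]
ft_force: [0.5, 0.6, -0.3]
opening: 0.0364
finger_force: 0.0
t: 4.75
ee_pos: [0.4587, 0.2843, 0.1389]
orientation: [[-0.994, -0.111, -0.0], [-0.111, 0.994, 0.0], [0.0, 0.0, -1.0]]
ft_force: [-0.6, 0.1, -0.4]
opening: 0.0363
finger_force: 0.0
```

View pics/c3.png

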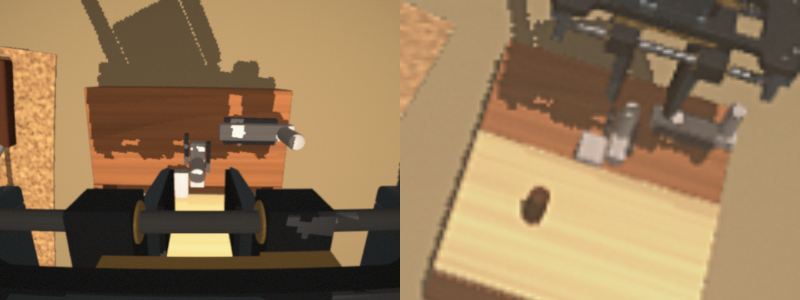

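The keeper is clear and the bolt knob at (197,180) stands between the fingers. Next I lower, grip and draw it.

```bash

python3 -m creep '[[[-0.2,0,0,25,0],[-0.2,0,0,26,0],[-0.2,0,0,0,0],[-1,0,0,0,0],[-1,0,0,0,0]]]' 30
python3 -m creep '[[[-1,0,0,0,0],[-1,0,0,0,0],[-1,0,0,0,0],[-1,8,0,0,0],[-1,8,0,0,0]]]' 30
python3 -m creep '[[[-1,8,0,0,0],[-1,7,0,0,0],[-1,0,0,0,0],[-0.2,0,0,0,0],[-0.2,0,0,0,0]]]' 30
python3 -m creep '[[[-0.2,0,0,0,0],[-0.2,0,0,-25,0],[-0.2,0,0,-25,0],[-0.2,0,0,0,0],[-0.2,0,0,0,0]]]' 20
python3 -c "
from h import *
shot('scene','s3.png'); d=shot('wrist'); cv2.imwrite('pics/c4.png',np.hstack([cv2.resize(d['img'],(400,300)), cv2.resize(load('scene')['img'][180:300,340:460],(400,400))[:300]]))"
```

```text
t: 5.35
ee_pos: [0.46, 0.2841, 0.0892]
orientation: [[-0.994, -0.11, 0.002], [-0.11, 0.994, 0.001], [-0.002, 0.001, -1.0]]
ft_force: [1.0, -0.2, 0.1]
opening: 0.023
finger_force: 0.0
t: 5.85
ee_pos: [0.4445, 0.281, 0.0892]
orientation: [[-0.994, -0.111, 0.003], [-0.111, 0.994, -0.001], [-0.003, -0.001, -1.0]]
ft_force: [1.7, -5.8, 0.3]
opening: 0.0136
finger_force: 3.0
t: 6.35
ee_pos: [0.4283, 0.2805, 0.0885]
orientation: [[-0.994, -0.109, 0.001], [-0.109, 0.994, 0.001], [-0.001, 0.001, -1.0]]
ft_force: [-0.3, 0.0, 0.1]
opening: 0.0263
finger_force: 0.0
t: 6.85
ee_pos: [0.4282, 0.2803, 0.1381]
orientation: [[-0.994, -0.11, 0.0], [-0.11, 0.994, 0.001], [-0.001, 0.001, -1.0]]
ft_force: [-0.2, 0.7, 0.1]
opening: 0.0363
finger_force: 0.0
```

View pics/c4.png

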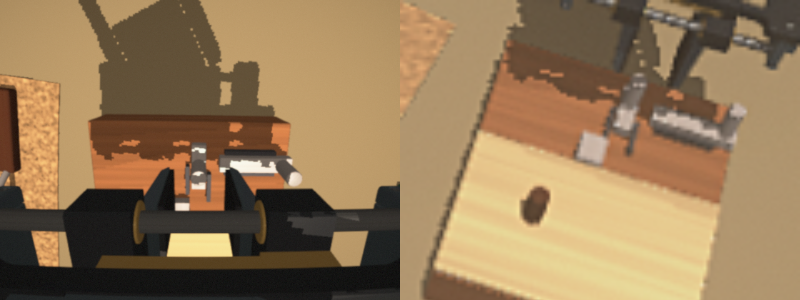

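```bash

python3 -m creep '[[[-0.2,-44,-17,0,0],[-0.2,-43,-17,0,0],[-0.2,-43,-16,0,0],[-0.2,0,0,0,0],[-0.2,0,0,0,0]]]' 30
python3 -c "
from h import *
d=shot('wrist','w5.png')
d=shot('scene'); 
print(robot.observe()['ee_pos'])
cv2.imwrite('pics/c5.png',np.hstack([cv2.resize(load('wrist')['img'],(400,300)), cv2.resize(load('scene')['img'][180:300,340:460],(400,400))[:300]]))"
```

```text
t: 7.45
ee_pos: [0.5626, 0.2441, 0.1361]
orientation: [[-0.994, -0.108, -0.004], [-0.108, 0.994, -0.001], [0.004, -0.001, -1.0]]
ft_force: [-0.9, -0.9, 0.6]
opening: 0.0365
finger_force: 0.0
[0.56137543 0.24466615 0.13683761]
```

View pics/c5.png

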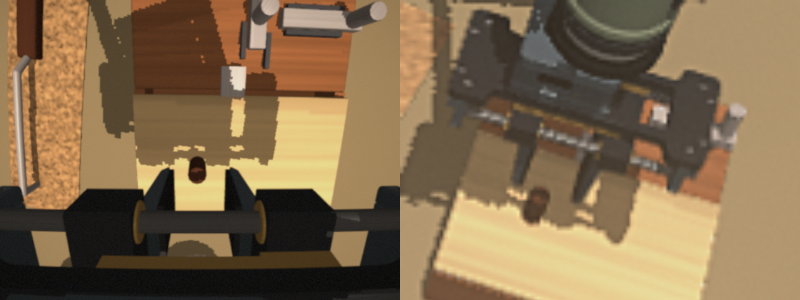

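The lid knob at (197,170) is centred between the fingers, and the bolt is well clear.

```bash

python3 -m creep '[[[-0.2,0,0,27,0],[-0.2,0,0,27,0],[-0.2,0,0,0,0],[-1,0,0,0,0],[-1,0,0,0,0]]]' 30
python3 -m creep '[[[-1,0,0,0,0],[-1,0,0,0,0],[-1,0,0,0,0],[-1,0,12,0,0],[-1,0,12,0,0]]]' 30
python3 -m creep '[[[-1,0,16,0,0],[-1,0,16,0,0],[-1,0,16,0,0],[-1,0,16,0,0],[-1,0,16,0,0]]]' 30
python3 -m creep '[[[-1,0,12,0,0],[-1,0,5,0,0],[-1,0,0,0,0],[-1,0,0,0,0],[-1,0,0,0,0]]]' 30
python3 -m creep '[[[-0.2,0,0,0,0],[-0.2,0,0,0,0],[-0.2,0,0,-30,0],[-0.2,0,0,-40,0],[-0.2,0,0,-40,0]]]' 20
```

```text
t: 8.05
ee_pos: [0.5634, 0.2454, 0.0856]
orientation: [[-0.994, -0.111, 0.002], [-0.111, 0.994, 0.001], [-0.002, 0.001, -1.0]]
ft_force: [-0.5, -0.6, 0.7]
opening: 0.0232
finger_force: 0.0
t: 8.55
ee_pos: [0.5613, 0.2685, 0.0855]
orientation: [[-0.994, -0.109, 0.002], [-0.109, 0.994, 0.0], [-0.003, 0.0, -1.0]]
ft_force: [0.5, -2.1, 5.7]
opening: 0.0154
finger_force: 30.0
t: 9.05
ee_pos: [0.5534, 0.3492, 0.0855]
orientation: [[-0.994, -0.11, 0.005], [-0.11, 0.994, 0.002], [-0.005, 0.001, -1.0]]
ft_force: [2.6, -1.6, 5.3]
opening: 0.0153
finger_force: 30.0
t: 9.55
ee_pos: [0.5522, 0.3616, 0.0855]
orientation: [[-0.994, -0.111, 0.005], [-0.111, 0.994, -0.005], [-0.004, -0.006, -1.0]]
ft_force: [6.1, -11.8, 8.2]
opening: 0.0155
finger_force: 30.0
t: 10.05
ee_pos: [0.5486, 0.3654, 0.194]
orientation: [[-0.994, -0.11, -0.003], [-0.11, 0.994, -0.001], [0.003, -0.0, -1.0]]
ft_force: [0.4, 0.6, -0.6]
opening: 0.0365
finger_force: 0.0
```

```bash

python3 -m creep '[[[-0.2,0,0,-10,0.122],[-0.2,0,0,-10,0.122],[-0.2,0,0,-10,0.121],[-0.2,0,0,-10,0.121],[-0.2,0,0,0,0.121]]]' 20
python3 -m creep '[[[-0.2,-27,-31,0,0],[-0.2,-27,-31,0,0],[-0.2,-27,-32,0,0],[-0.2,-27,-32,0,0],[-0.2,-27,-32,0,0]]]' 20
python3 -m creep '[[[-0.2,-27,-31,0,0],[-0.2,-27,-31,0,0],[-0.2,-27,-32,0,0],[-0.2,-27,-32,0,0],[-0.2,-27,-32,0,0]]]' 20
python3 -m creep '[[[0.2,-27,-31,0,0],[0.2,-27,-31,0,0],[0.2,-27,-32,0,0],[0.2,-27,-32,0,0],[0.2,0,0,0,0]]]' 20
```

```text
t: 10.55
ee_pos: [0.5495, 0.3661, 0.2349]
orientation: [[-0.877, 0.48, 0.001], [0.48, 0.877, 0.002], [0.0, 0.002, -1.0]]
ft_force: [0.6, -0.7, -0.0]
opening: 0.0363
finger_force: 0.0
t: 11.05
ee_pos: [0.5926, 0.1611, 0.2333]
orientation: [[-0.88, 0.476, -0.002], [0.476, 0.88, 0.001], [0.002, 0.0, -1.0]]
ft_force: [0.7, 1.0, 0.1]
opening: 0.0365
finger_force: 0.0
t: 11.55
ee_pos: [0.6364, -0.0421, 0.2333]
orientation: [[-0.879, 0.476, -0.001], [0.476, 0.879, 0.002], [0.002, 0.001, -1.0]]
ft_force: [1.4, 0.1, 0.4]
opening: 0.0365
finger_force: 0.0
t: 12.05
ee_pos: [0.6717, -0.2081, 0.2322]
orientation: [[-0.877, 0.481, -0.001], [0.481, 0.877, -0.001], [0.001, -0.001, -1.0]]
ft_force: [0.1, 0.8, -0.7]
opening: 0.0542
finger_force: 0.0
```

```bash

python3 -c "
from h import *
d=shot('wrist','w6.png'); shot('scene','s6.png')
print(robot.observe()['ee_pos'])"
```

```text
[ 0.67119833 -0.20361397  0.23265944]
```

View pics/w6.png

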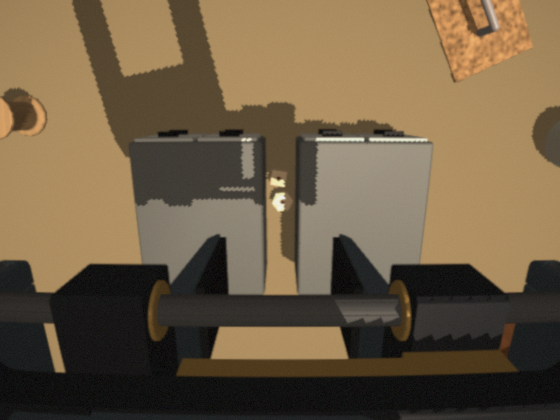

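Two beads stand out in the gap, at (278,179) and (281,202); the inner walls start at (265,136) and (296,136).

```bash

python3 - <<'E'
from h import *
d=load('wrist')
q=at_z(d,[(131,141),(265,136),(296,136),(430,140)],.075)[:,:2]; print(np.round(q*1000,1).tolist())
ang=np.degrees(np.arctan2(*(q[3]-q[0])[::-1]))-90; print('gap yaw',ang)
ang=-28.5+0 if False else ang
m=(q[1]+q[2])/2; a=np.radians(ang); X=np.array([np.cos(a),np.sin(a)]);Y=np.array([-X[1],X[0]])
o=m+.075*X; print('origin',o)
b=at_z(d,[(278,179),(281,202),(280,290)],[.016,.016,0])[:,:2]
for p in b: print(np.round(p*1000,1), np.round((p-o)@X*1000,1),np.round((p-o)@Y*1000,1))
cv2.imwrite('pics/c6.png',cv2.resize(d['img'][120:300,230:330],(444,600*4//3) if 0 else (444,800))[:600])
E
```

```text
[[561.5, -297.3], [615.1, -191.9], [628.0, -168.3], [686.9, -66.1]]
gap yaw -28.486417569321503
origin [ 0.68745277 -0.2158671 ]
[ 663.  -205.7] -26.3 -2.7
[ 686.7 -214.9] -1.1 0.5
[ 786.8 -270.8] 113.5 -0.9
```

View pics/c6.png

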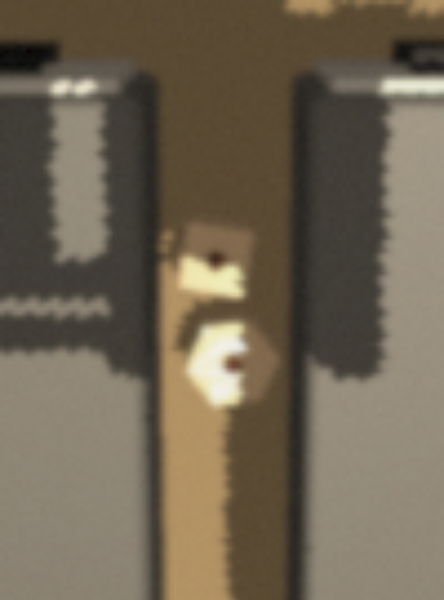

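```bash

python3 -m creep '[[[0.2,44,18,0,0],[0.2,44,18,0,0],[0.2,44,18,0,0],[0.2,44,18,0,0],[0.2,44,18,0,0]]]' 20
python3 -m creep '[[[0.2,45,18,0,0],[0.2,46,18,0,0],[0.2,0,0,0,-0.116],[0.2,0,0,0,-0.116],[0.2,0,0,0,-0.116]]]' 20
python3 -m creep '[[[0.2,0,0,20,-0.116],[0.2,0,0,30,0],[0.2,0,0,30,0],[0.2,0,0,0,0],[0.2,0,0,0,0]]]' 20
python3 -c "
from h import *
d=shot('wrist','w7.png')
print(robot.observe()['ee_pos'])"
```

```text
t: 12.65
ee_pos: [0.5186, -0.0165, 0.2338]
orientation: [[-0.88, 0.475, -0.0], [0.475, 0.88, 0.002], [0.001, 0.001, -1.0]]
ft_force: [0.4, 1.2, 0.7]
opening: 0.0548
finger_force: 0.0
t: 13.15
ee_pos: [0.4565, 0.0574, 0.2341]
orientation: [[-0.99, 0.14, -0.0], [0.14, 0.99, 0.001], [0.0, 0.001, -1.0]]
ft_force: [1.0, -0.9, -0.4]
opening: 0.0549
finger_force: 0.0
t: 13.65
ee_pos: [0.4575, 0.0563, 0.1544]
orientation: [[-1.0, 0.031, -0.001], [0.031, 1.0, 0.0], [0.001, 0.0, -1.0]]
ft_force: [0.7, -0.8, 0.0]
opening: 0.0546
finger_force: 0.0
[0.45843857 0.05612687 0.15518853]
```

View pics/w7.png

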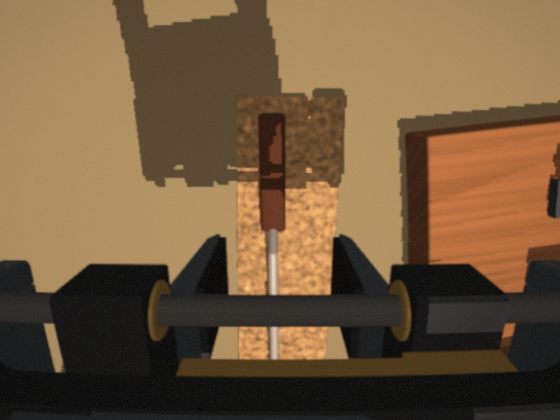

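```bash

python3 - <<'E'
from h import *
d=load('wrist')
print(np.round(at_z(d,[(272,114.5),(273.5,229),(273,215),(237,96),(344,96)],[.019,.019,.019,.003,.003])*1000,1).tolist())
E
```

```text
[[381.5, 52.4, 19.0], [477.2, 50.2, 19.0], [464.6, 50.2, 19.0], [365.6, 23.6, 3.0], [368.2, 112.3, 3.0]]
```

```bash

python3 -m creep '[[[0.2,3,-4,20,0],[0.2,0,0,35,0],[0.2,0,0,35,0],[0.2,0,0,30,0],[0.2,0,0,11,0]]]' 20
python3 -m creep '[[[0.2,0,0,0,0],[-0.6,0,0,0,0],[-0.9,0,0,0,0],[-0.9,0,0,0,0],[-0.9,0,0,0,0]]]' 10
python3 -m creep '[[[-0.9,0,0,0,0],[-0.9,0,0,0,0],[-0.9,0,0,0,0],[-0.9,0,0,0,0],[-0.9,0,0,0,0]]]' 50
```

```text
t: 14.2
ee_pos: [0.4546, 0.0516, 0.0222]
orientation: [[-0.999, 0.033, -0.001], [0.033, 0.999, 0.0], [0.001, 0.0, -1.0]]
ft_force: [-0.3, -0.7, 0.8]
opening: 0.0549
finger_force: 0.0
t: 14.7
ee_pos: [0.4554, 0.0514, 0.0238]
orientation: [[-0.999, 0.033, 0.002], [0.033, 0.999, 0.0], [-0.002, 0.0, -1.0]]
ft_force: [-0.5, 0.2, 0.3]
opening: 0.0255
finger_force: 0.0
t: 15.2
ee_pos: [0.4553, 0.0514, 0.0236]
orientation: [[-0.999, 0.033, 0.001], [0.033, 0.999, 0.0], [-0.001, 0.0, -1.0]]
ft_force: [-1.0, 0.2, 6.0]
opening: 0.0213
finger_force: 50.0
```

```bash

python3 -m creep '[[[-0.9,0,0,-15,0],[-0.9,0,0,-30,0],[-0.9,0,0,-35,0],[-0.9,0,0,-30,0],[-0.9,0,0,0,0.066]]]' 50
python3 -m creep '[[[-0.9,0,0,0,0.1],[-0.9,0,0,0,0.1],[-0.9,0,0,0,0.1],[-0.9,0,0,0,0.1],[-0.9,0,0,0,0]]]' 50
python3 -m creep '[[[-0.9,-30,-20,0,0],[-0.9,-30,-20,0,0],[-0.9,-30,-20,0,0],[-0.9,-30,-20,0,0],[-0.9,-30,-21,0,0]]]' 50
python3 -m creep '[[[-0.9,-32,-22,0,0],[-0.9,0,0,0,0],[-0.9,0,0,0,0],[-0.9,0,0,0,0],[-0.9,0,0,0,0]]]' 50
python3 -c "
from h import *
d=shot('wrist'); e=shot('scene'); f=shot('side')
print(robot.observe()['ee_pos'])
cv2.imwrite('pics/c8.png',np.hstack([cv2.resize(e['img'][140:300,130:290],(400,400)),cv2.resize(f['img'][150:310,280:440],(400,400))]))
cv2.imwrite('pics/w8.png',d['img'])"
```

```text
t: 15.7
ee_pos: [0.4574, 0.0516, 0.1367]
orientation: [[-0.995, 0.1, 0.008], [0.1, 0.995, 0.001], [-0.008, 0.002, -1.0]]
ft_force: [0.5, -0.6, -1.6]
opening: 0.022
finger_force: 50.0
t: 16.2
ee_pos: [0.4545, 0.0513, 0.1327]
orientation: [[-0.878, 0.478, -0.001], [0.478, 0.878, 0.0], [0.001, -0.0, -1.0]]
ft_force: [0.2, -0.7, -0.5]
opening: 0.0215
finger_force: 50.0
t: 16.7
ee_pos: [0.5386, -0.1103, 0.1326]
orientation: [[-0.879, 0.476, -0.001], [0.476, 0.879, 0.0], [0.001, 0.0, -1.0]]
ft_force: [0.5, 0.7, 0.1]
opening: 0.0218
finger_force: 50.0
t: 17.2
ee_pos: [0.5552, -0.1426, 0.1329]
orientation: [[-0.879, 0.477, -0.001], [0.477, 0.879, 0.0], [0.001, 0.0, -1.0]]
ft_force: [0.3, -0.2, -1.6]
opening: 0.0216
finger_force: 50.0
[ 0.55561763 -0.14291234  0.13311165]
```

View pics/c8.png

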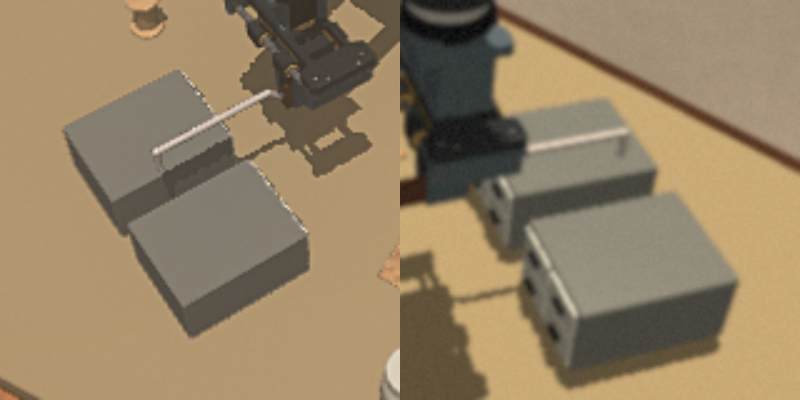

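The rod tip sits over the gap: scene crop bottom end at (159,167), side crop at (624,153).

```bash

python3 - <<'E'
from h import *
a=np.radians(-28.5); X=np.array([np.cos(a),np.sin(a)]);Y=np.array([-X[1],X[0]]);o=np.array([.6885,-.2152])
for n,uv,z in [('scene',(193.6,206.5),.113),('scene',(192.6,200.6),.146),('side',(369.8,210.5),.113),('side',(371,202),.146)]:
    p=at_z(load(n),[uv],z)[0,:2]; print(n,p,(p-o)@X,(p-o)@Y)
p=robot.observe()['ee_pos'][:2]; print((p-o)@X,(p-o)@Y)
E
```

```text
scene [ 0.70699543 -0.22409822] 0.020499966828718408 0.0010053448180483361
scene [ 0.71018541 -0.21997068] 0.021333881834008545 0.006154825049686786
side [ 0.71835688 -0.22498067] 0.030905665465101324 0.005651052864932053
side [ 0.70876091 -0.22906171] 0.024419871679973674 -0.0025142323426534992
-0.15127199304769898 0.00012164900129421219
```

```bash

python3 -m creep '[[[-0.9,0,0,20,0],[-0.9,0,0,30,0],[-0.9,0,0,30,0],[-0.9,0,0,20,0],[-0.9,0,0,10,0]]]' 50
python3 -m creep '[[[-0.9,0,0,0,0],[-0.9,0,0,0,0],[-0.9,0,0,0,0],[-0.9,5,0,0,0],[-0.9,10,0,0,0]]]' 50
python3 -c "
from h import *
d=shot('wrist'); cv2.imwrite('pics/w9.png',d['img'])
print(robot.observe()['ee_pos'])"
```

```text
t: 17.85
ee_pos: [0.5547, -0.143, 0.0212]
orientation: [[-0.879, 0.478, -0.003], [0.478, 0.879, 0.001], [0.003, -0.001, -1.0]]
ft_force: [-0.6, -0.5, -1.2]
opening: 0.0213
finger_force: 50.0
t: 18.35
ee_pos: [0.543, -0.1366, 0.0236]
orientation: [[-0.878, 0.479, 0.002], [0.479, 0.878, -0.0], [-0.002, 0.001, -1.0]]
ft_force: [-0.1, -1.0, -1.3]
opening: 0.0215
finger_force: 50.0
[ 0.54012298 -0.13540784  0.0230767 ]
```

View pics/w9.png

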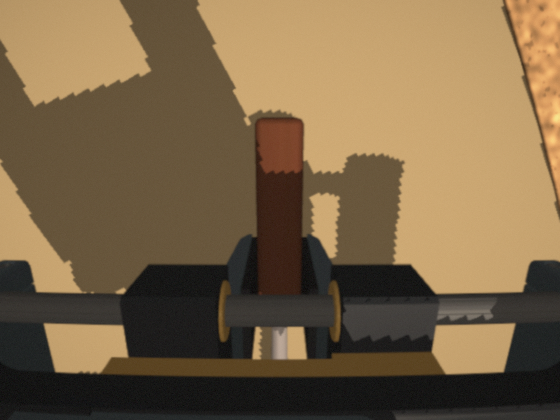

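```bash

python3 -m creep '[[[-0.9,9,0,0,0],[-0.9,9,0,0,0],[-0.9,9,0,0,0],[-0.9,9,0,0,0],[-0.9,9,0,0,0]]]' 50
python3 -m creep '[[[-0.9,9,0,0,0],[-0.9,9,0,0,0],[-0.9,9,0,0,0],[-0.9,9,0,0,0],[-0.9,9,0,0,0]]]' 50
python3 -m creep '[[[-0.9,9,0,0,0],[-0.9,9,0,0,0],[-0.9,9,0,0,0],[-0.9,9,0,0,0],[-0.9,6,0,0,0]]]' 50
cat > beads.py <<'E'
# pale blobs low above the table, seen by a camera, in the gap frame
from h import *
import sys
a=np.radians(-28.5); X=np.array([np.cos(a),np.sin(a)]);Y=np.array([-X[1],X[0]]);o=np.array([.6885,-.2152])
for n in sys.argv[1:]:
    d=shot(n); c=cloud(d); 
    m=((d['z_map']>0)&(c[...,2]>.009)&(c[...,2]<.024)).astype(np.uint8)
    k,l,st,ce=cv2.connectedComponentsWithStats(m)
    for i in range(1,k):
        p=c[l==i]; q=p[:,:2].mean(0)
        if 12<st[i,4]<6000 and 0.3<np.hypot(*q)<1: print(n,st[i].tolist(),np.round(p.mean(0)*1000,1),'gap',np.round([(q-o)@X*1000,(q-o)@Y*1000],1),np.round(np.ptp(p[:,:2],axis=0)*1000))
s=robot.observe(); print(s['ee_pos'],s['ft_force'],s['opening'])
E
python3 beads.py scene side
```

```text
t: 18.9
ee_pos: [0.5024, -0.1146, 0.023]
orientation: [[-0.878, 0.478, 0.0], [0.478, 0.878, 0.0], [0.0, 0.0, -1.0]]
ft_force: [0.5, -0.1, -2.0]
opening: 0.0216
finger_force: 50.0
t: 19.4
ee_pos: [0.463, -0.0931, 0.023]
orientation: [[-0.878, 0.478, 0.0], [0.478, 0.878, 0.0], [-0.0, 0.0, -1.0]]
ft_force: [0.2, 0.1, -0.0]
opening: 0.0214
finger_force: 50.0
t: 19.9
ee_pos: [0.4257, -0.0729, 0.0229]
orientation: [[-0.878, 0.478, -0.001], [0.478, 0.878, 0.0], [0.001, -0.0, -1.0]]
ft_force: [-0.3, 0.2, -0.8]
opening: 0.0218
finger_force: 50.0
scene [428, 0, 45, 29, 861] [-689.9  153.8   18.4] gap [-1387.4  -333.4] [213. 161.]
scene [229, 30, 19, 8, 60] [-120.2 -563.5   16.7] gap [-544.5 -691.9] [51. 66.]
scene [181, 62, 33, 24, 314] [ 145.3 -581.7   14.8] gap [-302.4 -581.3] [123. 119.]
scene [138, 93, 35, 27, 364] [ 356.9 -624.8   15. ] gap [ -96.  -518.2] [121. 125.]
scene [529, 110, 31, 32, 595] [-165.2  607.1   19.9] gap [-1142.6   315.3] [146. 113.]
scene [152, 112, 5, 4, 15] [ 394.2 -595.8   15.2] gap [ -77.  -474.9] [10. 13.]
scene [182, 146, 11, 7, 36] [ 479.  -406.    16.4] gap [ 
[... 2053 characters left out ...]
6.4] gap [-429.2  252.2] [151. 201.]
side [308, 215, 23, 33, 110] [ 651.7 -132.7   18.3] gap [-71.7  54.9] [ 53. 108.]
side [288, 253, 19, 9, 100] [ 561.4 -146.2   14.6] gap [-144.7    0. ] [38. 31.]
side [329, 256, 81, 40, 361] [ 610.4 -307.5   17.3] gap [ -24.5 -118.4] [131. 169.]
side [199, 270, 19, 12, 168] [375.1 -49.1  16.7] gap [-354.6   -3.5] [43. 36.]
side [482, 271, 12, 12, 74] [ 828.  -495.3   14.8] gap [ 256.3 -179.6] [22. 30.]
side [496, 282, 7, 6, 25] [ 826.  -524.5   13.7] gap [ 268.4 -206.2] [ 9. 12.]
side [358, 353, 16, 11, 66] [ 461.2 -416.9   16.1] gap [-103.5 -285.8] [22. 30.]
[ 0.42566533 -0.07291737  0.0228784 ] [ 0.13678981  0.17024106 -1.51870525] 0.021609017467466067
```

```bash

python3 -m creep '[[[-0.9,-6,0,0,0],[-0.9,0,0,-20,0],[-0.9,0,0,-30,0],[-0.9,0,0,-30,0],[-0.9,0,0,-20,0]]]' 50
python3 -m creep '[[[-0.9,0,0,0,-0.093],[-0.9,0,0,0,-0.093],[-0.9,0,0,0,-0.093],[-0.9,0,0,0,-0.093],[-0.9,0,0,0,-0.092]]]' 50
python3 -m creep '[[[-0.9,-5,32,0,0],[-0.9,-5,32,0,0],[-0.9,-5,32,0,0],[-0.9,-5,32,0,0],[-0.9,0,0,0,0]]]' 50
python3 -m creep '[[[-0.9,0,0,0,0],[-0.9,0,0,0,0],[-0.9,0,0,0,0],[-0.9,0,0,0,0],[-0.9,0,0,0,0]]]' 50
```

```text
t: 20.5
ee_pos: [0.4338, -0.0768, 0.125]
orientation: [[-0.878, 0.479, 0.004], [0.479, 0.878, -0.001], [-0.003, 0.001, -1.0]]
ft_force: [0.8, 0.5, -1.2]
opening: 0.0215
finger_force: 50.0
t: 21.0
ee_pos: [0.433, -0.0767, 0.1231]
orientation: [[-1.0, 0.031, 0.001], [0.031, 1.0, -0.0], [-0.001, -0.0, -1.0]]
ft_force: [0.2, 0.5, -0.5]
opening: 0.0218
finger_force: 50.0
t: 21.5
ee_pos: [0.4583, 0.0536, 0.1232]
orientation: [[-1.0, 0.031, 0.002], [0.031, 1.0, 0.001], [-0.002, 0.001, -1.0]]
ft_force: [0.4, -0.5, -1.4]
opening: 0.0216
finger_force: 50.0
t: 22.0
ee_pos: [0.4565, 0.0504, 0.123]
orientation: [[-0.999, 0.036, 0.0], [0.036, 0.999, 0.0], [-0.0, 0.0, -1.0]]
ft_force: [0.3, 0.1, 0.0]
opening: 0.0218
finger_force: 50.0
```

```bash

python3 -m creep '[[[-0.9,0,1,30,0],[-0.9,0,0,30,0],[-0.9,0,0,25,0],[-0.9,0,0,10,0],[-0.9,0,0,3,0]]]' 50
python3 -m creep '[[[-0.9,0,0,0,0],[-0.9,0,0,0,0],[0.2,0,0,0,0],[0.2,0,0,0,0],[0.2,0,0,0,0]]]' 50
python3 -m creep '[[[0.2,0,0,0,0],[0.2,0,0,-10,0],[0.2,0,0,-30,0],[0.2,0,0,-40,0],[0.2,0,0,-40,0]]]' 20
python3 -c "
from h import *
d=shot('wrist'); print(robot.observe()['ee_pos'])
c=cloud(d); g=cv2.cvtColor(d['img'],cv2.COLOR_BGR2HSV)
m=((d['img'].max(2)<95)&(c[...,2]>.009)&(c[...,2]<.03)&(d['z_map']>0)).astype(np.uint8); m[245:]=0
k,l,st,ce=cv2.connectedComponentsWithStats(m)
i=1+st[1:,4].argmax(); p=c[l==i]; r=cv2.minAreaRect((p[:,:2]*1000).astype(np.float32)); print(st[i],r,p[:,2].mean())
"
```

```text
t: 22.5
ee_pos: [0.4561, 0.0517, 0.0242]
orientation: [[-0.999, 0.035, -0.002], [0.035, 0.999, -0.0], [0.002, -0.0, -1.0]]
ft_force: [0.9, 0.8, -1.4]
opening: 0.0214
finger_force: 50.0
t: 23.0
ee_pos: [0.4569, 0.052, 0.0255]
orientation: [[-0.999, 0.035, 0.001], [0.035, 0.999, 0.0], [-0.001, 0.0, -1.0]]
ft_force: [0.0, 0.4, 0.1]
opening: 0.0428
finger_force: 0.0
t: 23.5
ee_pos: [0.4561, 0.0519, 0.1467]
orientation: [[-0.999, 0.035, -0.001], [0.035, 0.999, 0.0], [0.001, 0.0, -1.0]]
ft_force: [0.9, -0.5, -0.4]
opening: 0.0542
finger_force: 0.0
[0.46023759 0.05230394 0.15310915]
[ 266  117   28  119 1924] ((430.5307312011719, 52.5987548828125), (21.904075622558594, 97.08778381347656), 88.3222885131836) 0.018457061795279516
```

```bash

python3 -m creep '[[[0.0,0,0,0,0.093],[0.0,0,0,0,0.093],[0.0,0,0,0,0.093],[0.0,0,0,0,0.093],[0.0,0,0,0,0.092]]]' 20
python3 -m creep '[[[0.0,-45,-32,0,0],[0.0,-45,-32,0,0],[0.0,-45,-31,0,0],[0.0,-45,-31,0,0],[0.0,0,0,0,0]]]' 20
python3 -c "
from h import *
d=shot('wrist','w10.png'); print(robot.observe()['ee_pos'])
c=cloud(d)
m=((c[...,2]>.009)&(c[...,2]<.022)&(d['z_map']>0)).astype(np.uint8); m[250:]=0
k,l,st,ce=cv2.connectedComponentsWithStats(m)
for i in range(1,k):
  if st[i,4]>60:
    p=c[l==i]; print(st[i],cv2.minAreaRect((p[:,:2]*1000).astype(np.float32)),p.mean(0))
"
```

```text
t: 24.05
ee_pos: [0.4565, 0.052, 0.1455]
orientation: [[-0.876, 0.482, 0.001], [0.482, 0.876, 0.0], [-0.001, 0.0, -1.0]]
ft_force: [-0.2, 0.7, 0.2]
opening: 0.0451
finger_force: 0.0
t: 24.55
ee_pos: [0.5484, -0.1322, 0.1454]
orientation: [[-0.876, 0.483, 0.004], [0.483, 0.876, -0.003], [-0.005, -0.0, -1.0]]
ft_force: [-0.6, -0.2, 0.3]
opening: 0.0455
finger_force: 0.0
[ 0.54643229 -0.12945634  0.14494528]
[424   0  40  29 753] ((476.44134521484375, 46.286930084228516), (28.045364379882812, 20.425378799438477), 58.35562515258789) [0.47429658 0.04662548 0.01745881]
[502 188  14  11  86] ((629.9578857421875, 44.089942932128906), (4.791408538818359, 7.513133525848389), 36.969970703125) [0.6297919  0.04361258 0.01501964]
[265 201  26  47 904] ((561.2802734375, -141.17942810058594), (21.558229446411133, 40.138771057128906), 59.93047332763672) [ 0.56089255 -0.14068748  0.01550787]
```

```bash

python3 - <<'E'
from h import *
d=load('wrist'); c=cloud(d)
m=((c[...,2]>.009)&(c[...,2]<.022)&(d['z_map']>0)); m[256:]=0; m[:,:240]=0;m[:,310:]=0;m[:190]=0
p=c[m][:,:2]*1000; t=p-np.array([546.4,-129.5]); X=np.array([.876,-.483]);Y=np.array([.483,.876])
a=t@X;b=t@Y
for k in range(-8,45,2):
    s=(a>=k)&(a<k+2)
    if s.sum()>3: print(k,s.sum(),np.round([b[s].min(),b[s].max()],1))
E
```

```text
-2 24 [-8.8 -1.2]
0 51 [-9.6  4.7]
2 49 [-9.5  7.2]
4 45 [-10.5   7.2]
6 57 [-11.4   6.4]
8 46 [-11.3   5.5]
10 47 [-12.3   5.6]
12 47 [-12.1   4.7]
14 40 [-12.2   3.9]
16 26 [-7.1  3.9]
18 36 [-8.9  4.9]
20 53 [-10.7   5.7]
22 56 [-13.2   5.7]
24 55 [-14.    6.7]
26 50 [-13.1   7.4]
28 53 [-12.2   7.5]
30 57 [-12.3   7.4]
32 47 [-11.4   7.5]
34 37 [-11.4   4. ]
36 24 [-8.9  2.3]
38 4 [-2.8  0.6]
```

```bash

python3 -m creep '[[[0.0,-37,-3,0,0],[0.0,0,0,20,-0.1],[0.0,0,0,35,0],[0.0,0,0,35,0],[0.0,0,0,22,0]]]' 20
python3 -m creep '[[[0.0,0,0,10,0],[0.0,0,0,0,0],[-1,0,0,0,0],[-1,0,0,0,0],[-1,0,0,0,0]]]' 20
python3 -m creep '[[[-1,0,0,0,0],[-1,0,0,0,0],[-1,0,0,0,0],[-1,0,0,0,0],[-1,0,0,0,0]]]' 20
```

```text
t: 25.1
ee_pos: [0.5745, -0.1455, 0.0309]
orientation: [[-0.922, 0.387, -0.004], [0.387, 0.922, 0.002], [0.004, -0.0, -1.0]]
ft_force: [-1.0, 0.9, -0.5]
opening: 0.0457
finger_force: 0.0
t: 25.6
ee_pos: [0.5774, -0.1476, 0.0243]
orientation: [[-0.922, 0.388, 0.002], [0.388, 0.922, -0.001], [-0.002, 0.0, -1.0]]
ft_force: [-0.0, -0.1, 0.5]
opening: 0.0243
finger_force: 0.0
t: 26.1
ee_pos: [0.5772, -0.1476, 0.024]
orientation: [[-0.921, 0.388, 0.002], [0.388, 0.921, -0.0], [-0.002, 0.0, -1.0]]
ft_force: [-0.9, 0.1, 6.7]
opening: 0.0199
finger_force: 20.0
```

```bash

python3 -m creep '[[[-1,0,0,-20,0],[-1,0,0,-40,0],[-1,0,0,-40,0],[-1,0,0,-40,-0.1],[-1,0,0,0,-0.102]]]' 20
python3 -m creep '[[[-1,0,0,0,-0.102],[-1,0,0,0,-0.102],[-1,0,0,0,-0.102],[-1,-2,39,0,0],[-1,-2,39,0,0]]]' 20
python3 -m creep '[[[-1,-2,39,0,0],[-1,-2,39,0,0],[-1,-2,39,0,0],[-1,-2,39,0,0],[-1,-2,39,0,0]]]' 20
python3 -m creep '[[[-1,-2,39,0,0],[-1,-2,39,0,0],[-1,-1,39,0,0],[-1,0,0,0,0],[-1,0,0,0,0]]]' 20
```

```text
t: 26.6
ee_pos: [0.5798, -0.1484, 0.1692]
orientation: [[-0.981, 0.192, 0.012], [0.192, 0.981, -0.003], [-0.012, -0.001, -1.0]]
ft_force: [-0.0, -0.7, 0.2]
opening: 0.0193
finger_force: 20.0
t: 27.1
ee_pos: [0.5718, -0.0695, 0.1626]
orientation: [[-0.994, -0.106, -0.0], [-0.106, 0.994, 0.0], [0.0, 0.0, -1.0]]
ft_force: [0.6, 0.6, -0.2]
opening: 0.0198
finger_force: 20.0
t: 27.6
ee_pos: [0.5603, 0.1269, 0.1629]
orientation: [[-0.994, -0.109, -0.0], [-0.109, 0.994, -0.0], [0.0, -0.0, -1.0]]
ft_force: [0.6, 0.5, -0.8]
opening: 0.0195
finger_force: 20.0
t: 28.1
ee_pos: [0.5526, 0.2427, 0.1626]
orientation: [[-0.994, -0.111, -0.001], [-0.111, 0.994, -0.001], [0.001, -0.001, -1.0]]
ft_force: [-0.4, -0.8, 0.2]
opening: 0.02
finger_force: 20.0
```

```bash

python3 -m creep '[[[-1,0,0,40,0],[-1,0,0,40,0],[-1,0,0,35,0],[-1,0,0,14,0],[-1,0,0,0,0]]]' 20
python3 -m creep '[[[-0.2,0,0,0,0],[-0.2,0,0,0,0],[-0.2,0,0,0,0],[-0.2,0,0,-30,0],[-0.2,0,0,-40,0]]]' 20
python3 -m creep '[[[0,0,0,-40,0],[0,0,0,-20,0.12],[0,0,0,0,0.12],[0,0,0,0,0.12],[0,0,0,0,0.12]]]' 20
python3 -m creep '[[[0,0,0,0,0.12],[0,20,-36,0,0],[0,20,-36,0,0],[0,20,-36,0,0],[0,20,-36,0,0]]]' 20
python3 -m creep '[[[0,20,-36,0,0],[0,20,-36,0,0],[0,20,-36,0,0],[0,20,-36,0,0],[0,15,-30,0,0]]]' 20
cat > look.py <<'E'
from h import *
d=shot('wrist'); c=cloud(d); s=robot.observe(); e=s['ee_pos']; R=s['orientation']; print(e)
m=((c[...,2]>.009)&(c[...,2]<.023)&(d['z_map']>0)).astype(np.uint8); m[256:]=0
k,l,st,ce=cv2.connectedComponentsWithStats(m)
for i in range(1,k):
  if st[i,4]>150:
    p=c[l==i]; r=cv2.minAreaRect((p[:,:2]*1000).astype(np.float32)); q=np.r_[np.array(r[0])/1000,0]-e
    print(st[i],np.round(np.r_[r[0],r[1],r[2]],1),'tool xy',np.round((R.T@q)[:2]*1000,1))
E
python3 look.py
```

```text
t: 28.6
ee_pos: [0.5523, 0.2407, 0.0325]
orientation: [[-0.994, -0.108, -0.003], [-0.108, 0.994, -0.002], [0.004, -0.001, -1.0]]
ft_force: [0.0, -0.4, -0.3]
opening: 0.0198
finger_force: 20.0
t: 29.1
ee_pos: [0.5518, 0.2419, 0.1038]
orientation: [[-0.994, -0.109, -0.003], [-0.109, 0.994, -0.001], [0.003, -0.001, -1.0]]
ft_force: [0.5, -0.6, -0.1]
opening: 0.0361
finger_force: 0.0
t: 29.6
ee_pos: [0.5532, 0.2425, 0.1655]
orientation: [[-0.93, 0.367, 0.002], [0.367, 0.93, 0.001], [-0.002, 0.002, -1.0]]
ft_force: [0.6, -0.5, 0.7]
opening: 0.0458
finger_force: 0.0
t: 30.1
ee_pos: [0.4133, 0.1523, 0.1647]
orientation: [[-0.882, 0.471, 0.002], [0.471, 0.882, 0.001], [-0.001, 0.001, -1.0]]
ft_force: [0.0, -0.1, -0.3]
opening: 0.0454
finger_force: 0.0
t: 30.6
ee_pos: [0.2467, 0.0436, 0.1643]
orientation: [[-0.882, 0.471, 0.001], [0.471, 0.882, 0.0], [-0.001, 0.001, -1.0]]
ft_force: [0.0, -0.9, 0.2]
opening: 0.0454
finger_force: 0.0
[0.24183731 0.04180648 0.16343886]
[    0     0   256   134 15231] [ 86.  -12.7 218.2  94.4  67.3] tool xy [ 111.3 -120.8]
[499 221  61  35 569] [391.9 238.3   3.3  64.8   5.4] tool xy [-40.3 244.6]
```

```bash

python3 -m creep '[[[0,-44,-1,0,0],[0,-44,-1,0,0],[0,-44,-1,0,0],[0,-44,-1,0,0],[0,-44,-1,0,0]]]' 20
python3 -m creep '[[[0,-44,-1,0,0],[0,-44,-1,0,0],[0,-41,-2,0,0],[0,0,0,0,0],[0,0,0,0,0]]]' 20
python3 look.py
```

```text
t: 31.15
ee_pos: [0.4423, -0.0649, 0.1648]
orientation: [[-0.882, 0.472, 0.002], [0.472, 0.882, -0.0], [-0.002, 0.001, -1.0]]
ft_force: [-0.9, 0.5, 0.3]
opening: 0.0459
finger_force: 0.0
t: 31.65
ee_pos: [0.5526, -0.1283, 0.1639]
orientation: [[-0.882, 0.472, -0.0], [0.472, 0.882, 0.0], [0.0, 0.0, -1.0]]
ft_force: [0.2, 0.3, -0.4]
opening: 0.0455
finger_force: 0.0
[ 0.55174309 -0.12776187  0.16403719]
[408   0  40  35 921] [472.4  49.7  22.8  33.8  84.7] tool xy [153.5 119.1]
[260 155  23  24 397] [ 521.1 -119.9   16.8   17.4   47.4] tool xy [30.6 -7.5]
```

The square bead has been knocked to (0.521,-0.120); I go to it there.

```bash

python3 -m creep '[[[0,30.5,-7.5,0,0],[0,0,0,10,0.125],[0,0,0,30,0.125],[0,0,0,0,0],[0,0,0,0,0]]]' 20
python3 look.py
```

```text
t: 32.2
ee_pos: [0.5211, -0.1198, 0.1245]
orientation: [[-0.74, 0.673, -0.001], [0.673, 0.74, 0.0], [0.001, -0.0, -1.0]]
ft_force: [0.1, 1.0, 0.4]
opening: 0.0457
finger_force: 0.0
[ 0.52195018 -0.12005996  0.12513599]
[389   0  47  26 802] [475.2  44.9  30.6  17.1  45.4] tool xy [145.7  90.5]
[269 203  22  23 500] [ 521.1 -119.9   16.5   17.4   47.9] tool xy [ 0.9 -0.5]
```

```bash

python3 -m creep '[[[0,0,0,35,0],[0,0,0,35,0],[0,0,0,25,0],[0,0,0,6,0],[0,0,0,0,0]]]' 20
python3 -m creep '[[[-1,0,0,0,0],[-1,0,0,0,0],[-1,0,0,0,0],[-1,0,0,0,0],[-1,0,0,0,0]]]' 20
python3 -m creep '[[[-1,0,0,0,0],[-1,0,0,-20,0],[-1,0,0,-40,0],[-1,0,0,-40,0],[-1,0,0,-40,0]]]' 20
python3 -m creep '[[[-1,0,0,0,-0.122],[-1,0,0,0,-0.122],[-1,0,0,0,-0.122],[-1,0,0,0,-0.122],[-1,0,0,0,-0.122]]]' 20
python3 -m creep '[[[-1,0,0,0,-0.122],[-1,0,0,0,-0.121],[-1,-11,36,0,0],[-1,-11,36,0,0],[-1,-11,36,0,0]]]' 20
python3 -m creep '[[[-1,-11,36,0,0],[-1,-11,36,0,0],[-1,-11,36,0,0],[-1,-11,36,0,0],[-1,-10,36,0,0]]]' 20
python3 -m creep '[[[-1,-10,36,0,0],[-1,-10,34,0,0],[-1,0,0,0,0],[-1,0,0,0,0],[-1,0,0,0,0]]]' 20
```

```text
t: 32.75
ee_pos: [0.5223, -0.1204, 0.0234]
orientation: [[-0.739, 0.674, 0.0], [0.674, 0.739, 0.0], [-0.0, 0.0, -1.0]]
ft_force: [-0.1, -0.8, 0.3]
opening: 0.0453
finger_force: 0.0
t: 33.25
ee_pos: [0.5224, -0.1204, 0.0237]
orientation: [[-0.738, 0.675, 0.001], [0.675, 0.738, -0.0], [-0.001, 0.001, -1.0]]
ft_force: [-1.4, 0.3, 3.9]
opening: 0.0166
finger_force: 20.0
t: 33.75
ee_pos: [0.5214, -0.1203, 0.1641]
orientation: [[-0.738, 0.675, -0.001], [0.675, 0.738, 0.0], [0.001, -0.0, -1.0]]
ft_force: [1.7, -1.0, -0.5]
opening: 0.0166
finger_force: 20.0
t: 34.25
ee_pos: [0.5216, -0.1203, 0.1627]
orientation: [[-0.992, 0.125, -0.001], [0.125, 0.992, 0.0], [0.001, 0.0, -1.0]]
ft_force: [0.3, -0.1, -0.6]
opening: 0.0168
finger_force: 20.0
t: 34.75
ee_pos: [0.5425, -0.0084, 0.1627]
orientation: [[-0.994, -0.111, -0.0], [-0.111, 0.994, 0.0], [0.0, 0.0, -1.0]]
ft_force: [0.7, 0.2, 0.2]
opening: 0.0168
finger_force: 20.0
t: 35.25
ee_pos: [0.576, 0.1771, 0.1626]
orientation: [[-0.994, -0.112, -0.0], [-0.112, 0.994, -0.0], [0.0, -0.0, -1.0]]
ft_force: [0.8, -0.2, -0.1]
opening: 0.017
finger_force: 20.0
t: 35.75
ee_pos: [0.5877, 0.2464, 0.1626]
orientation: [[-0.994, -0.111, -0.001], [-0.111, 0.994, -0.001], [0.001, -0.001, -1.0]]
ft_force: [0.6, 0.1, -0.2]
opening: 0.0167
finger_force: 20.0
```

```bash

python3 -m creep '[[[-1,0,0,40,0],[-1,0,0,40,0],[-1,0,0,35,0],[-1,0,0,14,0],[-1,0,0,0,0]]]' 20
python3 -m creep '[[[-0.2,0,0,0,0],[-0.2,0,0,0,0],[-0.2,0,0,0,0],[-0.2,0,0,-30,0],[-0.2,0,0,-40,0]]]' 20
python3 -m creep '[[[-0.2,0,0,-40,0],[-0.2,0,0,-20,0],[-0.2,0,0,0,0],[-0.2,0,0,0,0],[-0.2,0,0,0,0]]]' 20
python3 - <<'E'
from h import *
d=shot('wrist','w12.png'); e=shot('scene'); f=shot('side'); print(robot.observe()['ee_pos'])
cv2.imwrite('pics/fin.png',np.vstack([np.hstack([cv2.resize(e['img'][160:310,330:480],(400,400))[:300],cv2.resize(d['img'],(400,300))]),
 np.hstack([cv2.resize(e['img'][140:290,130:360],(400,261)),cv2.resize(f['img'][120:310,160:450],(400,261))])]))
E
```

```text
t: 36.25
ee_pos: [0.5873, 0.246, 0.0326]
orientation: [[-0.994, -0.111, -0.003], [-0.111, 0.994, -0.001], [0.003, -0.001, -1.0]]
ft_force: [0.9, -0.1, -0.2]
opening: 0.0166
finger_force: 20.0
t: 36.75
ee_pos: [0.5869, 0.2469, 0.1036]
orientation: [[-0.994, -0.112, -0.004], [-0.112, 0.994, -0.001], [0.004, -0.001, -1.0]]
ft_force: [0.8, -0.1, 1.3]
opening: 0.0364
finger_force: 0.0
t: 37.25
ee_pos: [0.5872, 0.247, 0.1626]
orientation: [[-0.994, -0.112, -0.002], [-0.112, 0.994, -0.001], [0.003, -0.001, -1.0]]
ft_force: [-0.1, -0.2, 0.0]
opening: 0.0366
finger_force: 0.0
[0.58747295 0.24713882 0.16245641]
```

View pics/fin.png

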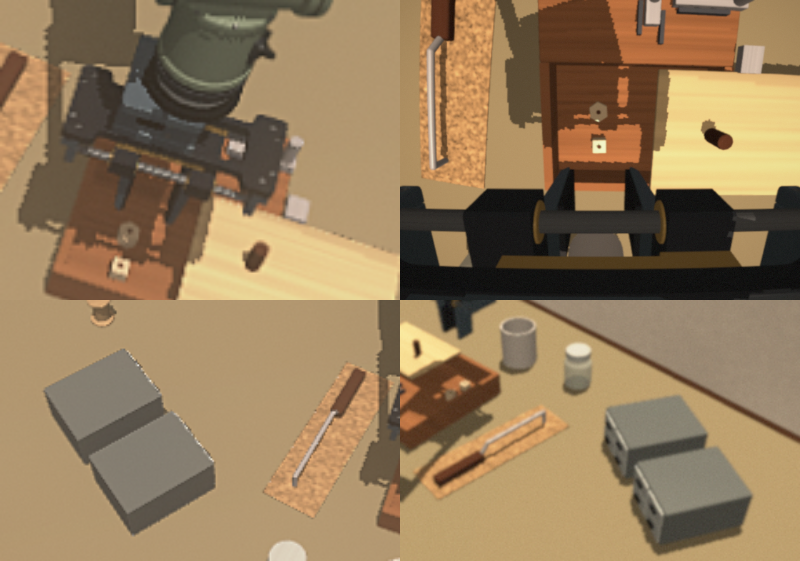

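Both beads lie in the compartment at (598,112) and (599,146). The gap is empty and the hook is back on the mat. Now I shut the lid.

```bash

python3 -m creep '[[[-0.2,8,40,0,0],[-0.2,8,40,0,0],[-0.2,8,41,0,0],[-0.2,0,0,0,0],[-0.2,0,0,20,0]]]' 20
python3 -m creep '[[[-0.2,0,0,30,0],[-0.2,0,0,27,0],[-0.2,0,0,0,0],[-0.8,0,0,0,0],[-1,0,0,0,0]]]' 30
python3 -m creep '[[[-1,0,0,0,0],[-1,0,0,0,0],[-1,0,0,0,0],[-1,0,-12,0,0],[-1,0,-12,0,0]]]' 30
python3 -m creep '[[[-1,0,-15,0,0],[-1,0,-15,0,0],[-1,0,-15,0,0],[-1,0,-15,0,0],[-1,0,-15,0,0]]]' 30
python3 -m creep '[[[-1,0,-10,0,0],[-1,0,-6,0,0],[-1,0,-4,0,0],[-1,0,-2,0,0],[-1,0,0,0,0]]]' 30
```

```text
t: 37.9
ee_pos: [0.5516, 0.3669, 0.1455]
orientation: [[-0.993, -0.115, 0.004], [-0.115, 0.993, 0.002], [-0.004, 0.002, -1.0]]
ft_force: [0.2, 0.4, -0.3]
opening: 0.0364
finger_force: 0.0
t: 38.4
ee_pos: [0.5518, 0.3652, 0.0885]
orientation: [[-0.994, -0.112, 0.002], [-0.112, 0.994, 0.001], [-0.002, 0.001, -1.0]]
ft_force: [0.5, 0.5, -0.1]
opening: 0.0233
finger_force: 0.9
t: 38.9
ee_pos: [0.5541, 0.3414, 0.0884]
orientation: [[-0.994, -0.112, 0.002], [-0.112, 0.994, 0.003], [-0.003, 0.002, -1.0]]
ft_force: [0.2, 2.8, 0.4]
opening: 0.015
finger_force: 30.0
t: 39.4
ee_pos: [0.5615, 0.2654, 0.0883]
orientation: [[-0.994, -0.111, -0.0], [-0.111, 0.994, 0.001], [0.0, 0.001, -1.0]]
ft_force: [-2.5, 1.3, 7.7]
opening: 0.0148
finger_force: 30.0
t: 39.9
ee_pos: [0.5637, 0.2431, 0.0883]
orientation: [[-0.994, -0.111, -0.001], [-0.111, 0.994, -0.0], [0.001, -0.0, -1.0]]
ft_force: [-2.9, 0.1, 7.7]
opening: 0.0151
finger_force: 30.0
```

```bash

python3 -m creep '[[[-1,0,-2,0,0],[-1,0,-2,0,0],[-1,0,-1,0,0],[-1,0,0,0,0],[-1,0,0,0,0]]]' 30
```

```text
t: 40.4
ee_pos: [0.5638, 0.2418, 0.0883]
orientation: [[-0.994, -0.11, -0.001], [-0.11, 0.994, 0.006], [0.0, 0.006, -1.0]]
ft_force: [-5.6, 10.3, 7.5]
opening: 0.0152
finger_force: 30.0
```

```bash

python3 -m creep '[[[-0.2,0,0,0,0],[-0.2,0,0,0,0],[-0.2,0,0,-25,0],[-0.2,0,0,-26,0],[-0.2,0,0,0,0]]]' 20
python3 -m creep '[[[-0.2,44,18,0,0],[-0.2,44,18,0,0],[-0.2,43,17,0,0],[-0.2,0,0,0,0],[-0.2,0,0,0,0]]]' 20
```

```text
t: 40.9
ee_pos: [0.5671, 0.2393, 0.1413]
orientation: [[-0.994, -0.111, 0.007], [-0.111, 0.994, 0.002], [-0.007, 0.001, -1.0]]
ft_force: [0.5, -0.2, -0.3]
opening: 0.0366
finger_force: 0.0
t: 41.4
ee_pos: [0.4282, 0.2772, 0.1375]
orientation: [[-0.994, -0.113, 0.0], [-0.113, 0.994, -0.001], [0.0, -0.001, -1.0]]
ft_force: [0.2, -0.0, 0.9]
opening: 0.0363
finger_force: 0.0
```

```bash

python3 -m creep '[[[-0.2,0,3,25,0],[-0.2,0,0,25,0],[-0.2,0,0,0,0],[-0.8,0,0,0,0],[-1,0,0,0,0]]]' 30
python3 -m creep '[[[-1,0,0,0,0],[-1,0,0,0,0],[-1,0,0,0,0],[-1,-8,0,0,0],[-1,-8,0,0,0]]]' 30
python3 -m creep '[[[-1,-8,0,0,0],[-1,-5,0,0,0],[-1,-2,0,0,0],[-1,-2,0,0,0],[-1,0,0,0,0]]]' 30
```

```text
t: 41.9
ee_pos: [0.4298, 0.2809, 0.0889]
orientation: [[-0.994, -0.111, 0.002], [-0.111, 0.994, 0.001], [-0.002, 0.001, -1.0]]
ft_force: [0.3, 0.0, 0.6]
opening: 0.0234
finger_force: 0.0
t: 42.4
ee_pos: [0.4442, 0.281, 0.089]
orientation: [[-0.994, -0.113, -0.0], [-0.113, 0.994, -0.003], [0.001, -0.003, -1.0]]
ft_force: [-2.4, -6.5, 4.9]
opening: 0.013
finger_force: 30.0
t: 42.9
ee_pos: [0.4598, 0.2825, 0.0889]
orientation: [[-0.994, -0.113, -0.004], [-0.112, 0.994, -0.004], [0.004, -0.003, -1.0]]
ft_force: [-4.5, -5.8, 7.9]
opening: 0.0131
finger_force: 30.0
```

```bash

python3 -m creep '[[[-1,-2,0,0,0],[-1,-2,0,0,0],[-1,0,0,0,0],[-1,0,0,0,0],[-1,0,0,0,0]]]' 30
python3 -m creep '[[[-0.2,0,0,0,0],[-0.2,0,0,0,0],[-0.2,0,0,-25,0],[-0.2,0,0,-25,0],[-0.2,0,0,0,0]]]' 20
```

```text
t: 43.4
ee_pos: [0.4602, 0.2825, 0.0889]
orientation: [[-0.994, -0.112, -0.011], [-0.112, 0.994, -0.005], [0.011, -0.004, -1.0]]
ft_force: [-12.7, -5.5, 14.3]
opening: 0.0132
finger_force: 30.0
t: 43.9
ee_pos: [0.4679, 0.2865, 0.1416]
orientation: [[-0.994, -0.112, 0.008], [-0.112, 0.994, 0.005], [-0.008, 0.004, -1.0]]
ft_force: [0.6, 0.2, 0.1]
opening: 0.0367
finger_force: 0.0
```

```bash

python3 -m creep '[[[-0.2,12,27,0,0],[-0.2,12,27,0,0],[-0.2,11,26,0,0],[-0.2,0,0,0,0],[-0.2,0,0,0,0]]]' 20
```

```text
t: 44.4
ee_pos: [0.4213, 0.3607, 0.1374]
orientation: [[-0.994, -0.113, -0.0], [-0.113, 0.994, -0.0], [0.0, -0.0, -1.0]]
ft_force: [-0.5, 0.1, -0.1]
opening: 0.0364
finger_force: 0.0
```

```bash

python3 -m creep '[[[-0.2,0,0,25,0],[-0.2,0,0,24,0],[-0.2,0,0,0,0],[-0.8,0,0,0,0],[-1,0,0,0,0]]]' 30
python3 -m creep '[[[-1,0,0,0,0],[-1,0,0,0,0],[-1,0,0,0,0],[-1,0,-8,0,0],[-1,0,-8,0,0]]]' 30
python3 -m creep '[[[-1,0,-8,0,0],[-1,0,-5,0,0],[-1,0,-2,0,0],[-1,0,-2,0,0],[-1,0,0,0,0]]]' 30
python3 -m creep '[[[-1,0,-2,0,0],[-1,0,-1,0,0],[-1,0,0,0,0],[-1,0,0,0,0],[-1,0,0,0,0]]]' 30
```

```text
t: 44.9
ee_pos: [0.4225, 0.3606, 0.0901]
orientation: [[-0.994, -0.111, 0.002], [-0.111, 0.994, 0.001], [-0.002, 0.001, -1.0]]
ft_force: [0.3, -0.3, 0.5]
opening: 0.0234
finger_force: 0.0
t: 45.4
ee_pos: [0.4238, 0.3451, 0.0902]
orientation: [[-0.994, -0.112, 0.002], [-0.112, 0.994, 0.003], [-0.002, 0.003, -1.0]]
ft_force: [-1.2, 1.7, 5.1]
opening: 0.0128
finger_force: 30.0
t: 45.9
ee_pos: [0.4255, 0.3289, 0.0902]
orientation: [[-0.994, -0.11, 0.001], [-0.11, 0.994, 0.005], [-0.002, 0.004, -1.0]]
ft_force: [-3.3, 5.7, 5.1]
opening: 0.013
finger_force: 30.0
t: 46.4
ee_pos: [0.4256, 0.3286, 0.0902]
orientation: [[-0.994, -0.109, 0.001], [-0.109, 0.994, 0.009], [-0.002, 0.009, -1.0]]
ft_force: [-5.2, 13.6, 2.6]
opening: 0.0131
finger_force: 30.0
```

```bash

python3 -m creep '[[[-0.2,0,0,0,0],[-0.2,0,0,0,0],[-0.2,0,0,0,0],[-0.2,0,0,-30,0],[-0.2,0,0,-40,0]]]' 20
python3 -m creep '[[[0.5,0,0,-40,0],[0.5,40,20,0,0],[0.5,40,30,0,0],[0.5,40,40,0,0],[0.5,40,40,0,0]]]' 20
python3 -m creep '[[[0.5,20,40,0,0],[0.5,0,40,0,0],[0.5,0,0,0,0],[0.5,0,0,0,0],[0.5,0,0,0,0]]]' 20
python3 - <<'E'
from h import *
d=shot('scene','end.png'); a=cv2.imread('pics/scene0.png')
df=cv2.absdiff(d['img'],a).max(2)
for n,(u1,u2,v1,v2) in dict(box=(345,445,185,295),hook=(275,360,170,270),jar=(275,315,270,315),mug=(335,385,280,345),spool=(175,200,130,158),cab=(150,260,160,275)).items():
    r=df[v1:v2,u1:u2]; ys,xs=np.where(r>50); print(n,(r>50).sum(),(xs.min()+u1,xs.max()+u1,ys.min()+v1,ys.max()+v1) if len(xs) else '')
g0=cv2.cvtColor(a,cv2.COLOR_BGR2GRAY);g1=cv2.cvtColor(d['img'],cv2.COLOR_BGR2GRAY)
for n,(u,v) in dict(keeper=(430,211),bolt=(405,222),lidknob=(380,240)).items():
    t=g0[v-8:v+9,u-8:u+9]; m=cv2.matchTemplate(g1[v-16:v+17,u-16:u+17],t,cv2.TM_CCOEFF_NORMED); _,mx,_,l=cv2.minMaxLoc(m); print(n,round(mx,3),(l[0]-8,l[1]-8))
print(robot.observe()['ee_pos'])
E
```

```text
t: 46.9
ee_pos: [0.4241, 0.3229, 0.1575]
orientation: [[-0.994, -0.112, -0.005], [-0.112, 0.994, -0.004], [0.006, -0.004, -1.0]]
ft_force: [0.4, 0.3, -0.7]
opening: 0.0366
finger_force: 0.0
t: 47.4
ee_pos: [0.2609, 0.4275, 0.199]
orientation: [[-0.994, -0.111, 0.0], [-0.111, 0.994, -0.0], [-0.0, -0.0, -1.0]]
ft_force: [0.3, -0.0, 0.1]
opening: 0.0681
finger_force: 0.0
t: 47.9
ee_pos: [0.2337, 0.5034, 0.1985]
orientation: [[-0.994, -0.111, -0.0], [-0.111, 0.994, -0.002], [0.001, -0.002, -1.0]]
ft_force: [-0.4, 0.0, 0.7]
opening: 0.0684
finger_force: 0.0
box 0 
hook 44 (np.int64(298), np.int64(339), np.int64(179), np.int64(243))
jar 0 
mug 0 
spool 0 
cab 0 
keeper 0.999 (0, 0)
bolt 0.999 (0, 0)
lidknob 1.0 (0, 0)
[0.23382577 0.50342608 0.19872726]
```

The box matches its initial picture pixel for pixel, the bystanders haven't moved, and the hook is back on its mat. Handing in.

```bash
python3 -c "
from bench import robot
print(robot.finish_job())"
```

```text
the job is handed in; nothing more can be done
None
```

I raked both beads present (hex and square) out with the hook and put them in the box, shut and locked it again (lid, bolt, keeper, each pushed to its stop), laid the hook back on its mat and left the jar, spool and mug undisturbed; the job was handed in at about 48 s.

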